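Seat the medium bottle in the warming block

ROBOT

A 7-joint arm with a two-finger parallel gripper is mounted at the origin on a cart in front of the work surface, level with it; the furniture and walls round the work are solid. World frame = base frame: x ahead of the robot, y to its left, z up, the work surface at z = 0. Lengths are in m, angles in rad, forces in N, time in s.
With the tool pointing down it reaches from about 0.35 to 0.9 m from the base axis. Payload 7.2 kg.
Tool frame: the origin (TCP) lies midway between the tips of the shut fingers; the grasp point (between the pads) lies 19 mm behind it; x points along the fingers, z is the direction in which the jaws open and shut, and the axes are right-handed (so a half turn about x gives the same grasp; the last joint's range is limited). The gripper opens to 85 mm and grips with 20 to 120 N. Pads are 22 mm wide; open, the fingers measure 114 mm over their backs; the gripper's body (76 mm by 85 mm) begins 54 mm behind the grasp point. The pads swing forward as they close: fully open they stand 13 mm farther back than shut.
Start: joints at [-0.746, 0.411, -0.013, 1.596, 0.006, 1.134, -0.082], TCP at [0.487, 0.392, 0.231] pointing down, gripper open.
Joint ranges: [-2.95, 2.95], [-0.29, 1.99], [-1.47, 1.44], [0.14, 2.54], [-1.03, 4.17], [0.13, 1.85], [-2.86, 2.86]. Speed limits (rad/s): [2.39, 2.39, 3.01, 3.01, 3.14, 3.14, 3.14].

INTERFACE

Orientations are given as [roll, pitch, yaw] about the fixed x, y, z axes, in that order (R = Rz(yaw) Ry(pitch) Rx(roll)).
In Python, from station import bot, optics, order gives the robot as it stands. The module is installed in compiled form; this text tells all that it offers.
- The arm moves only by the tool carry_out, never from a script. Its argument "plan" is a list that holds one entry, the list of rows, each a list of 4 numbers: the shift along the tool's x, y, z in cm, then the turn about the tool's x in degrees. In form: [[[tx, ty, tz, yaw], ...]]. A call has exactly 5 rows; each row is the pose to reach, as a shift and turn from the pose commanded when the call began, along the tool's axes at that moment; what a row does not reach only later rows make up. A row lasts 1/12 s, in which the tool goes at most 41.7 mm and 7.16 degrees, less where a joint would pass 70% of its speed; a pose out of reach is approached as far as the arm can. A call with a gripper value outside its range is refused whole. "fingers" is the opening, from 0 (shut) to 1 (fully open), set as the call begins (left out, the last holds). The fingers move at their own pace and stop on an object; "newtons" is the grip in N (left out, the last holds). Time passes only in rows, so rows that repeat a pose let the fingers close, or fill a call up. It gives the time, the measured TCP pose, the force and the opening at its end, in the units of the state.
- bot.get_obs(): the state, without advancing time (a new reading comes with each control period).
- optics.camera(name): name is "scene" or "top" or "wrist"; returns the picture (420x560x3 uint8, red, green, blue); there is no depth.
- optics.camera_info(name): a dict with "camera_matrix" (3x3 intrinsics, pixels), "dist" ([k1, k2, p1, p2, k3] as OpenCV has them; the pictures are not rectified), "T" (4x4, takes a point from camera to world coordinates); the wrist camera has in their place "tool_from_camera" (4x4, takes a point from camera to tool coordinates, whose origin is the TCP and whose axes are the tool frame's). Camera axes: x right, y up, looking along -z (the intrinsics and any distortion apply to the point x, -y, -z); pixel columns grow to the right and rows downward; lengths in m; the calibration is good to about 2 mm. A picture is of the moment at which its call begins: read the wrist's pose just before it. camera_info takes no time and is no camera call.
- order.hand_in(): hands the job in, once; it reports no verdict.
The state is a dict: "time_s": time; "qpos": joint angles; "joint_vel": joint speeds; "effort": joint torques, N m; "tcp_pos": TCP position; "tool_rot": TCP orientation; "ft_force": force on the tool from outside, world axes, zero at the start; "torque": the same for the moment, N m; "grip_width": opening from 0.0 (shut) to 1.0 (fully open).
Only numpy, scipy, OpenCV 4.12 (cv2) and the standard library are available. Lean on these libraries where they do the work, as an engineer would, in place of code of your own. Each camera call takes 0.05 s, during which the arm holds its last target.

TASK

Put the pink bottle with the blue cap into the empty well of the aluminium warming block, upright, and lower it right onto the floor of the well before letting go; do not drop it. If it is gripped round its middle the fingers jam in the well's mouth, so hold it high, just below the shoulder or by the cap (if you have it too low, set it down and take it again higher). Leave the black-capped oil bottle where it stands and the white-capped amber bottle in its well.

Things in the scene. Friction and masses are not known exactly. Their poses are not given: they have to be found in the camera images.
- pink_bottle_mid (a point): centre, half-way up (44 mm above the underside), of the bottle to move: pink, blue screw cap, 44 mm across, 88 mm tall, about 0.12 kg, loose, upright on the table; z up along it. Its wall is straight to 62 mm above the underside; then a sloping shoulder, and the cap, 28 mm across, from 75 to 88 mm. Fingertips lower than 44 mm above the underside go into the well's mouth and may jam
- empty_well_floor (a point): middle of the floor of the empty well in the warming block: round bore 52 mm across, 44 mm deep overall, its top 8 mm flared at 45 degrees to a 68 mm mouth. The floor is 20 mm and the block's flat top 64 mm above the table; a seated pink bottle stands 44 mm out of it. Axes as the block: x along its length (the other well, with the amber bottle, is 96 mm away in +x), y across, z up
- warming_block: aluminium block on a black plastic base, 186 x 96 mm and 64 mm high overall, fixed to the table, with two equal wells side by side along its length; origin at the centre of its underside, x along its length, z up; the empty well is centred 48 mm from the origin in -x, the occupied one 48 mm in +x
- amber_bottle_mid (a point): centre, half-way up, of the amber bottle with white cap, 44 mm across and 88 mm tall, loose, standing in the block's other well; it stays there
- oil_bottle_mid (a point): centre, half-way up (56 mm above its underside), of the pale oil bottle with black cap and green label, 53 mm across and 112 mm tall, loose, standing on the table; it stays there
Mind the look-alikes: they are no part of the job. Leave any turquoise look-alike of the part that bears pink_bottle_mid alone.

How it is judged:
On the way:
1. still held, the pink bottle is lowered into the empty well until its underside is within 8 mm of the floor (horizontal distance between pink_bottle_mid and empty_well_floor below 0.015 m and z of pink_bottle_mid in the frame of empty_well_floor below 0.052 m and contact force between the fingers and pink_bottle above 1 N), for 0.1 s.
At the end, for the whole second after the job is handed in: The pink bottle stands in the empty well: its axis within 15 mm of the well's middle, its underside within 8 mm of the well's floor, upright within 10 degrees; the oil bottle is within 40 mm and the amber bottle within 30 mm of where it stood (horizontal distance between pink_bottle_mid and empty_well_floor below 0.015 m and z of pink_bottle_mid in the frame of empty_well_floor below 0.052 m and angle between pink_bottle_mid's own z axis and vertical below 0.17 rad and distance of pink_bottle_mid from where it was at the start of the episode above 0.05 m and distance of oil_bottle_mid from where it was at the start of the episode below 0.04 m and distance of amber_bottle_mid from where it was at the start of the episode below 0.03 m); the robot touches nothing.
It fails at once if the pink bottle is dropped into the well (falls faster than 0.5 m/s inside it) (horizontal distance between pink_bottle_mid and empty_well_floor below 0.03 m and z of pink_bottle_mid in the frame of empty_well_floor below 0.088 m and linear speed of pink_bottle above 0.5 m/s).
It fails at once if the oil bottle is pushed away or knocked over (distance of oil_bottle_mid from where it was at the start of the episode above 0.04 m or angle between oil_bottle_mid's own z axis and vertical above 0.5 rad).
It fails at once if the amber bottle is taken out of its well (distance of amber_bottle_mid from where it was at the start of the episode above 0.03 m).
It also fails if it takes over 35 s, if anything falls off the work surface, if the arm or the gripper's body presses on something with over 40 N, if the wrist force passes 120 N, or if a joint passes its speed limit or range.

## Working session

There is one attempt and no reset: what is moved stays moved. The work goes in short steps, Python scripts to look and compute and a tool call to move; the robot and the scene stay as the last step left them, time stands still between calls to the robot, and variables do not carry over. Pictures are saved under pics/ and viewed, and the job is handed in when it is done.

Besides the shell and the picture viewer there is one more tool, called by a JSON object that holds its "op" and its "data". carry_out: Moves the arm, as the interface text tells. Its arguments: {"type":"object","properties":{"plan":{"type":"array"},"fingers":{"type":"number"},"newtons":{"type":"number"}},"required":["plan"]}

```bash
mkdir -p pics; python3 - <<'E'
from station import bot, optics, order
import cv2
o=bot.get_obs(); print(o['time_s'],o['tcp_pos'],o['tool_rot'],o['grip_width'],o['ft_force'])
for n in ["scene","top","wrist"]:
    cv2.imwrite(f"pics/{n}0.png",optics.camera(n)[:,:,::-1]); print(n,optics.camera_info(n))
E
```

```text
0.0 [0.48643454 0.39167416 0.23044976] [-3.06032158  1.56921924 -2.38233161] 0.9989796127990217 [ 0.06063695  0.28109319 -0.44541496]
scene {'camera_matrix': array([[460.46629145,   0.        , 273.9490477 ],
       [  0.        , 460.46629145, 207.67808717],
       [  0.        ,   0.        ,   1.        ]]), 'dist': array([-0.12012764,  0.        ,  0.        ,  0.        ,  0.        ]), 'T': array([[ 0.53783062, -0.64443756,  0.5435425 ,  1.03081226],
       [ 0.84302373,  0.41647377, -0.34038301, -0.3113505 ],
       [-0.0070156 ,  0.64128763,  0.7672685 ,  0.79370607],
       [ 0.        ,  0.        ,  0.        ,  1.        ]])}
top {'camera_matrix': array([[396.09654963,   0.        , 277.7842445 ],
       [  0.        , 396.09654963, 206.81585399],
       [  0.        ,   0.        ,   1.        ]]), 'dist': array([-0.06611686,  0.        ,  0.        ,  0.        ,  0.        ]), 'T': array([[ 0.01611197,  0.99769354, -0.06593946,  0.43240495],
       [-0.99953957,  0.01776739,  0.0245962 , -0.00313812],
       [ 0.02571105,  0.06551281,  0.99752043,  0.98049992],
       [ 0.        ,  0.        ,  0.        ,  1.        ]])}
wrist {'camera_matrix': array([[330.88494942,   0.        , 279.65836927],
       [  0.        , 330.88494942, 207.80205429],
       [  0.        ,   0.        ,   1.        ]]), 'dist': array([0.0193701, 0.       , 0.       , 0.       , 0.       ]), 'tool_from_camera': array([[-3.04139961e-04,  3.25393319e-01, -9.45578709e-01,
        -1.42091967e-01],
       [ 3.97318356e-04,  9.45578718e-01,  3.25393194e-01,
         8.21637068e-02],
       [ 9.99999875e-01, -2.76730705e-04, -4.16873013e-04,
        -4.75743657e-04],
       [ 0.00000000e+00,  0.00000000e+00,  0.00000000e+00,
         1.00000000e+00]])}
```

View pics/scene0.png

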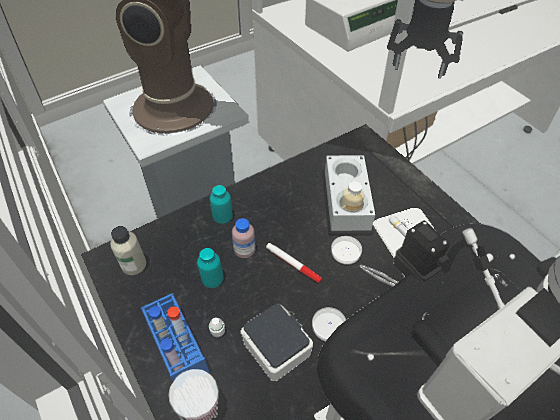

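View pics/top0.png

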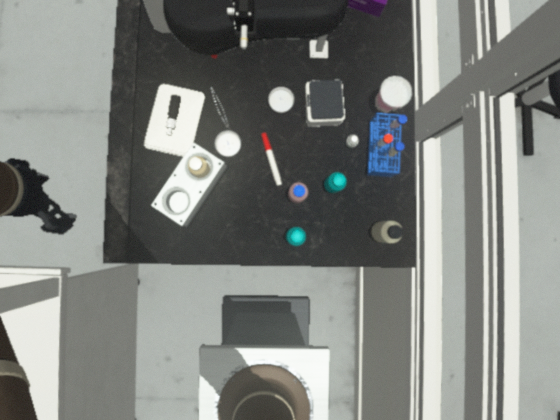

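View pics/wrist0.png

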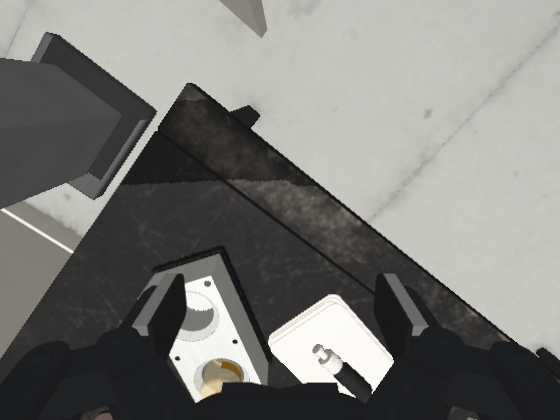

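The candidates:
- Pink body with blue cap: scene (243,238), top (298,191). This fits the description.
- Turquoise look-alikes: scene (220,204) and (209,267), top (296,237) and (336,182).
- Blue-capped vials in the rack: scene (155,313) and (172,350). They are too small.

I'll confirm with an enlarged crop and measure.

```bash
cat > h.py <<'E'
import numpy as np, cv2
from station import bot, optics
from scipy.spatial.transform import Rotation as Ro
def ray(n,uv,o=None):
    I=optics.camera_info(n)
    p=cv2.undistortPoints(np.array([[uv]],float),I['camera_matrix'],I['dist'])[0,0]
    d=np.array([p[0],-p[1],-1])
    if n=='wrist':
        T=np.eye(4);T[:3,:3]=Ro.from_euler('xyz',o['tool_rot']).as_matrix();T[:3,3]=o['tcp_pos'];T=T@I['tool_from_camera']
    else: T=I['T']
    return T[:3,3],T[:3,:3]@d
def plane(n,uv,z,o=None):
    c,d=ray(n,uv,o); return c+d*(z-c[2])/d[2]
def tri(a,b):
    A=[];B=[]
    M=np.zeros((3,3));v=np.zeros(3);P=[]
    for c,d in (a,b):
        d=d/np.linalg.norm(d);Q=np.eye(3)-np.outer(d,d);M+=Q;v+=Q@c
    x=np.linalg.solve(M,v); return x,[np.linalg.norm(np.cross(x-c,d/np.linalg.norm(d))) for c,d in (a,b)]
E
python3 - <<'E'
from h import *
s=cv2.imread('pics/scene0.png');t=cv2.imread('pics/top0.png')
a=cv2.resize(s[190:290,190:270],None,fx=5,fy=5,interpolation=2)
b=cv2.resize(t[135:235,145:325],None,fx=4,fy=4,interpolation=2)
cv2.imwrite('pics/c1.png',a);cv2.imwrite('pics/c2.png',b)
c=cv2.resize(s[145:240,315:385],None,fx=6,fy=6,interpolation=2);cv2.imwrite('pics/c3.png',c)
for n,im,(x0,x1,y0,y1) in (('scene',s,(225,262,215,262)),('top',t,(285,315,178,205))):
    h=cv2.cvtColor(im,cv2.COLOR_BGR2HSV)
    m=cv2.inRange(h,(105,110,60),(130,255,255));k=np.zeros_like(m);k[y0:y1,x0:x1]=m[y0:y1,x0:x1]
    M=cv2.moments(k,True);uv=(M['m10']/M['m00'],M['m01']/M['m00']);print(n,M['m00'],uv,plane(n,uv,.085))
E
```

```text
scene 212.0 (242.53301886792454, 228.87264150943398) [ 0.5408157  -0.07672551  0.085     ]
top 106.0 (298.87735849056605, 190.5188679245283) [ 0.52962914 -0.07264403  0.085     ]
```

View pics/c1.png

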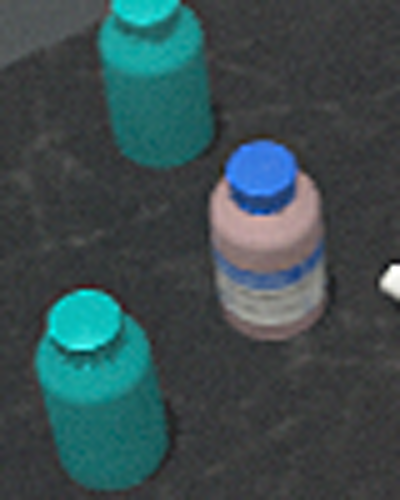

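View pics/c2.png

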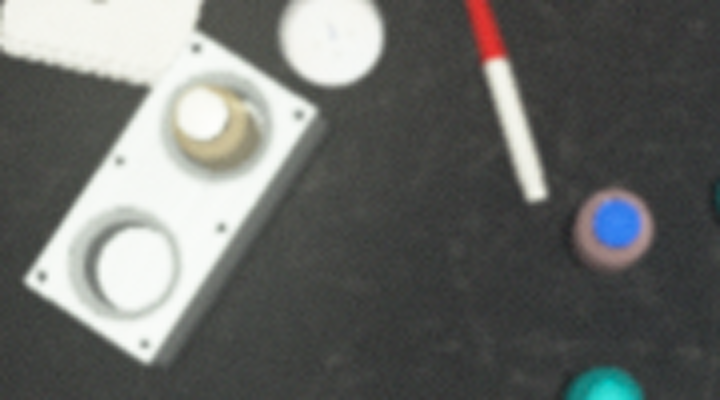

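View pics/c3.png

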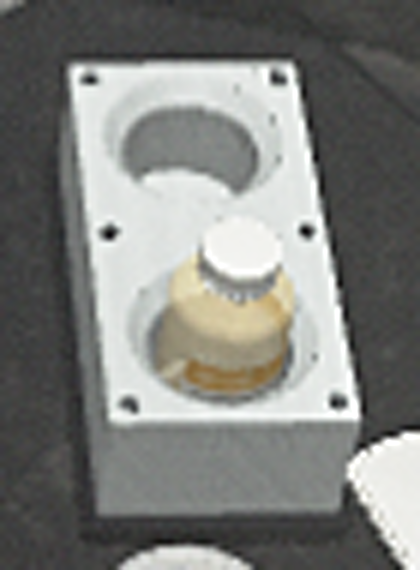

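```bash
python3 - <<'E'
from h import *
C=lambda p,f,x0,y0:((p[0]+.5)/f-.5+x0,(p[1]+.5)/f-.5+y0)
S=[(90,78),(278,77),(108,232),(306,231),(128,403),(338,402)]
Tt=[(144,344),(41,275),(221,228),(119,160),(299,115),(196,47)]
ps=[];pt=[]
for a,b in zip(S,Tt):
    u=C(a,6,315,145);v=C(b,4,145,135)
    A=plane('scene',u,.064);B=plane('top',v,.064);x,e=tri(ray('scene',u),ray('top',v))
    ps.append(A);pt.append(B);print(A[:2].round(4),B[:2].round(4),x.round(4),round(e[0],4))
for P in (ps,pt,[(a+b)/2 for a,b in zip(ps,pt)]):
    P=np.array(P);c=P.mean(0);ax=(P[4]+P[5]-P[0]-P[1])/2;L=np.linalg.norm(ax);ax/=L
    print('c',c,'yaw',np.arctan2(ax[1],ax[0]),'L',L,'well',c-.048*ax)
for n,p,f,x0,y0,zz in(('scene',(262,168),5,190,190,.088),('top',(618,223),4,145,135,.088)):
    print(n,plane(n,C(p,f,x0,y0),zz))
x=tri(ray('scene',C((262,168),5,190,190)),ray('top',C((618,223),4,145,135)));print(x)
# bottle base bottom outline scene / amber / turquoise / oil
for nm,p in(('turqA',(296,237)),('turqB',(336,182)),('oil',(392,231))): print(nm,plane('top',p,.088))
R=Ro.from_euler('xyz',bot.get_obs()['tool_rot']).as_matrix();print(R.round(3))
E
```

```text
[0.4573 0.1987] [0.457  0.1981] [0.4572 0.1984 0.064 ] 0.0003
[0.4956 0.2596] [0.4959 0.2593] [0.4959 0.2592 0.0644] 0.0
[0.5247 0.156 ] [0.5251 0.1556] [0.5251 0.1556 0.0646] 0.0001
[0.5632 0.2167] [0.5638 0.2162] [0.5637 0.2161 0.0649] 0.0
[0.5921 0.1133] [0.5921 0.1122] [0.5923 0.1125 0.0646] 0.0005
[0.631  0.1743] [0.6313 0.1736] [0.6313 0.1737 0.0646] 0.0003
c [0.54397179 0.18644824 0.064     ] yaw -0.5632093153842089 L 0.15979828524135892 well [0.50338558 0.21207556 0.064     ]
c [0.54419588 0.18583755 0.064     ] yaw -0.5655574849578375 L 0.1601405229419101 well [0.50366996 0.21156011 0.064     ]
c [0.54408383 0.1861429  0.064     ] yaw -0.5643846560870048 L 0.15996929383485428 well [0.50352777 0.2118179  0.064     ]
scene [ 0.53032205 -0.07164421  0.088     ]
top [ 0.52964228 -0.07297008  0.088     ]
(array([ 0.52997851, -0.07230509,  0.08800822]), [np.float64(0.0007448337331612816), np.float64(0.0007448337331612932)])
turqA [ 0.42403792 -0.06726089  0.088     ]
turqB [ 0.55047984 -0.15702784  0.088     ]
oil [ 0.4407915  -0.28648004  0.088     ]
[[-0.001 -0.627  0.779]
 [-0.001  0.779  0.627]
 [-1.    -0.    -0.001]]
```

The crop confirms it: pink body, blue cap, label, at scene (242,223) and top (299,190). Both views agree within 1.5 mm, giving a bottle at (0.530, -0.0724). The well is at (0.5035, 0.2118) and the block yaw is -0.564. The current jaw direction (39°) clears the neighbours at both ends, so no turn is needed. I'll move above the bottle.

{"op": "carry_out", "data": {"plan": [[[0,-2.6,-1.7,0],[0,-5.2,-3.4,0],[0,-7.8,-5.1,0],[0,-10.4,-6.9,0],[0,-13.0,-8.6,0]]], "fingers": 1, "newtons": 40}}

```text
time_s: 0.57
tcp_pos: [0.501, 0.2352, 0.231]
tool_rot: [3.039, 1.57, -2.566]
ft_force: [1.2, -0.0, 0.1]
grip_width: 0.999
```

{"op": "carry_out", "data": {"plan": [[[0,-2.6,-1.7,0],[0,-5.2,-3.4,0],[0,-7.8,-5.1,0],[0,-10.4,-6.9,0],[0,-13.0,-8.6,0]]]}}

```text
time_s: 0.98
tcp_pos: [0.5155, 0.08, 0.2312]
tool_rot: [2.62, 1.571, -2.985]
ft_force: [0.7, 0.0, 0.3]
grip_width: 1.003
```

{"op": "carry_out", "data": {"plan": [[[0,-3.0,-2.0,0],[0,-6.0,-4.0,0],[0,-9.0,-6.0,0],[0,-12.0,-8.0,0],[0,-12.9,-8.5,0]]]}}

```text
time_s: 1.4
tcp_pos: [0.5301, -0.0788, 0.2314]
tool_rot: [-2.224, 1.568, -1.552]
ft_force: [0.0, -1.7, 0.7]
grip_width: 1.001
```

```bash
python3 - <<'E'
from h import *
o=bot.get_obs();im=optics.camera('wrist');cv2.imwrite('pics/w1.png',im[:,:,::-1])
print(o['time_s'],o['tcp_pos'],o['tool_rot'],o['ft_force'],o['joint_vel'].round(3) if hasattr(o['joint_vel'],'round') else o['joint_vel'])
R=Ro.from_euler('xyz',o['tool_rot']).as_matrix();print((R.T@(np.array([.530,-.0724,.043])-o['tcp_pos'])*100).round(2))
E
```

```text
1.4 [ 0.53006767 -0.07876357  0.23138534] [-2.22379157  1.5681328  -1.55248122] [ 0.02804003 -1.6863969   0.73966878] [ 0.139  0.063  0.011 -0.075 -0.048  0.025  0.173]
[18.84  0.54  0.42]
```

View pics/w1.png

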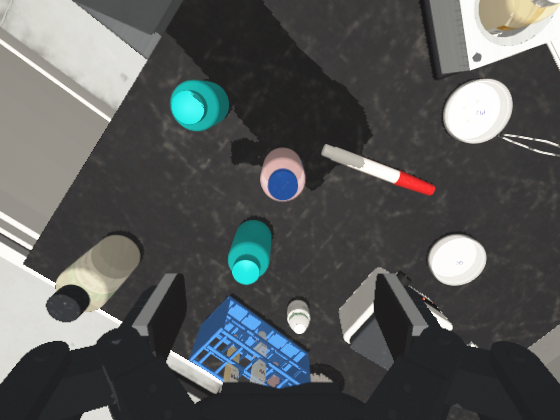

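The wrist view shows the pink bottle's cap at (283,185), with turquoise at (199,105) and (250,250). The arm is still settling onto its target, so I'll lower part way and check again.

{"op": "carry_out", "data": {"plan": [[[2,0,0,0],[4.5,0,0,0],[7,0,0,0],[8,0,0,0],[8,0,0,0]]]}}

```text
time_s: 1.87
tcp_pos: [0.5289, -0.0711, 0.1489]
tool_rot: [2.378, 1.566, 3.057]
ft_force: [0.0, 0.1, 0.4]
grip_width: 1.0
```

```bash
python3 - <<'E'
from h import *
o=bot.get_obs();im=optics.camera('wrist');cv2.imwrite('pics/w2.png',im[:,:,::-1])
h=cv2.cvtColor(im,cv2.COLOR_RGB2HSV);m=cv2.inRange(h,(105,150,60),(130,255,255));n,l,s,c=cv2.connectedComponentsWithStats(m)
for i in range(1,n):
  if s[i,4]>100: print(s[i],c[i],plane('wrist',c[i],.087,o))
print(o['time_s'],o['tcp_pos'],o['tool_rot'],o['ft_force'])
R=Ro.from_euler('xyz',o['tool_rot']).as_matrix();print((R.T@(np.array([.530,-.0724,.043])-o['tcp_pos'])*100).round(2))
E
```

```text
[ 259  205   39   42 1325] [277.88       225.75471698] [ 0.52779045 -0.07253678  0.087     ]
[ 180  347   87   56 1970] [213.5964467  374.93807107] [ 0.56743613 -0.20203357  0.087     ]
1.8667 [ 0.52891053 -0.07107692  0.14889066] [2.37776114 1.56576716 3.05679928] [0.02885621 0.13769838 0.39798755]
[10.59 -0.21  0.04]
```

View pics/w2.png

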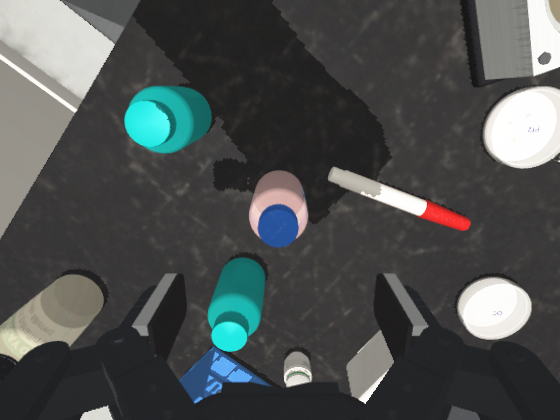

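The wrist view agrees within 2 mm: cap at (278,226), nearly on the jaw centreline. I'll lower to grasp height.

{"op": "carry_out", "data": {"plan": [[[2,-0.1,0,0],[4,-0.1,0,0],[6,-0.1,0,0],[8,-0.1,0,0],[9,-0.1,0,0]]]}}

```text
time_s: 2.33
tcp_pos: [0.5315, -0.0725, 0.0609]
tool_rot: [0.546, 1.571, 1.225]
ft_force: [-0.4, -0.8, -0.1]
grip_width: 0.999
```

{"op": "carry_out", "data": {"plan": [[[0.8,0,0,0],[1.6,0,0,0],[1.6,0,0,0],[1.6,0,0,0],[1.6,0,0,0]]]}}

```text
time_s: 2.75
tcp_pos: [0.5319, -0.073, 0.0461]
tool_rot: [-0.673, 1.57, 0.005]
ft_force: [0.4, -0.1, 0.1]
grip_width: 1.002
```

```bash
python3 - <<'E'
from h import *
o=bot.get_obs();im=optics.camera('wrist');cv2.imwrite('pics/w3.png',im[:,:,::-1])
print(o['time_s'],o['tcp_pos'],o['tool_rot'],o['ft_force'])
R=Ro.from_euler('xyz',o['tool_rot']).as_matrix();print((R.T@(np.array([.530,-.0724,.043])-o['tcp_pos'])*100).round(2))
E
```

```text
2.75 [ 0.53187381 -0.07297272  0.04611438] [-0.6725673   1.56951515  0.00537158] [ 0.3768716  -0.14198465  0.06620688]
[ 0.31  0.16 -0.11]
```

View pics/w3.png

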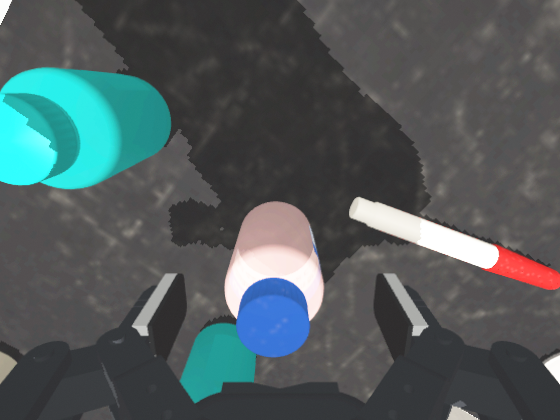

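The bottle stands between the open pads: cap (273,318), pads at columns 160 and 400. I'll make a small correction and close.

{"op": "carry_out", "data": {"plan": [[[0.3,0.15,-0.2,0],[0.3,0.15,-0.2,0],[0.3,0.15,-0.2,0],[0.3,0.15,-0.2,0],[0.3,0.15,-0.2,0]]]}}

```text
time_s: 3.22
tcp_pos: [0.5288, -0.073, 0.0424]
tool_rot: [-0.451, 1.571, 0.227]
ft_force: [-0.3, -0.6, -0.1]
grip_width: 1.002
```

{"op": "carry_out", "data": {"plan": [[[0,0,0,0],[0,0,0,0],[0,0,0,0],[0,0,0,0],[0,0,0,0]]], "fingers": 0.3, "newtons": 40}}

```text
time_s: 3.63
tcp_pos: [0.5288, -0.0731, 0.0425]
tool_rot: [-0.385, 1.571, 0.293]
ft_force: [-0.9, -0.5, 4.2]
grip_width: 0.488
```

{"op": "carry_out", "data": {"plan": [[[0,0,0,0],[0,0,0,0],[0,0,0,0],[0,0,0,0],[0,0,0,0]]]}}

```text
time_s: 4.05
tcp_pos: [0.5288, -0.0731, 0.0425]
tool_rot: [-0.778, 1.571, -0.1]
ft_force: [-1.3, -0.4, 5.0]
grip_width: 0.486
```

```bash
python3 - <<'E'
from h import *
o=bot.get_obs();im=optics.camera('wrist');cv2.imwrite('pics/w4.png',im[:,:,::-1])
s=optics.camera('scene')[:,:,::-1];cv2.imwrite('pics/s4.png',cv2.resize(s[180:290,180:300],None,fx=5,fy=5,interpolation=2))
print(o['time_s'],o['tcp_pos'],o['tool_rot'],o['ft_force'],o['grip_width'])
E
```

```text
4.05 [ 0.52878757 -0.07310151  0.04250457] [-0.77788834  1.57063703 -0.09998065] [-1.28247307 -0.40120063  5.00596188] 0.4863653407590069
```

View pics/w4.png

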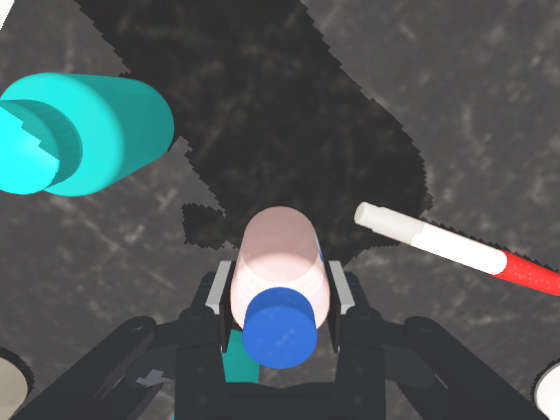

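View pics/s4.png

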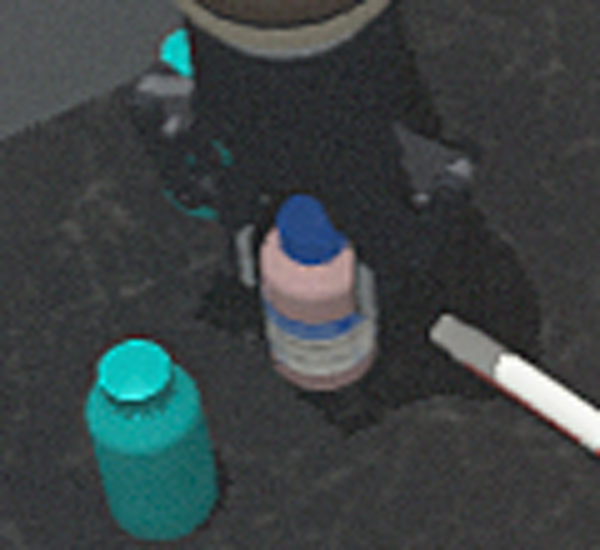

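```bash
python3 - <<'E'
from h import *
I=optics.camera_info('wrist');T=I['tool_from_camera']
def onY(uv,y):
    p=cv2.undistortPoints(np.array([[uv]],float),I['camera_matrix'],I['dist'])[0,0];d=T[:3,:3]@np.array([p[0],-p[1],-1]);c=T[:3,3]
    return (c+d*(y-c[1])/d[1])*1000
for uv in((222,262),(338,262)):
  print([onY(uv,y).round(1) for y in(.011,.0)])
s=cv2.imread('pics/s4.png');
w=cv2.imread('pics/w4.png');cv2.imwrite('pics/w4c.png',cv2.resize(w[190:390,170:390],None,fx=3,fy=3,interpolation=2))
E
```

```text
[array([ -9.8,  11. , -26.2]), array([ 10.6,   0. , -30.2])]
[array([-9.8, 11. , 25.7]), array([10.6,  0. , 29.7])]
```

View pics/w4c.png

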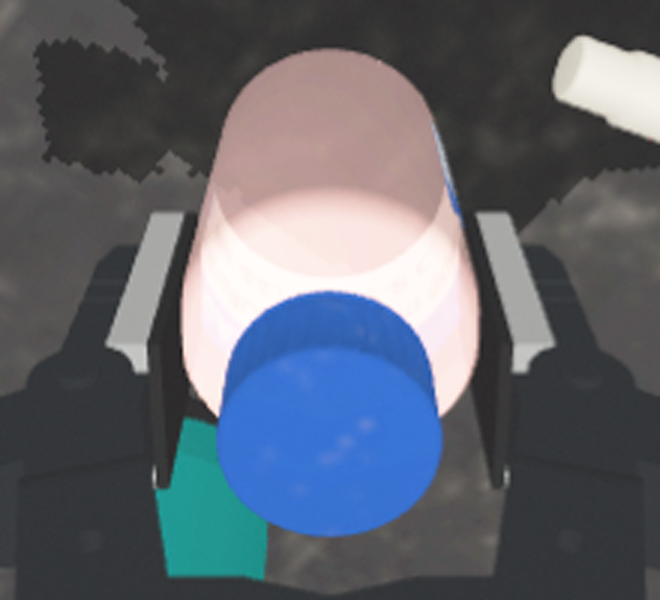

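```bash
python3 - <<'E'
from h import *
I=optics.camera_info('scene');T=np.linalg.inv(I['T'])
def proj(P):
    q=T[:3,:3]@P+T[:3,3];return cv2.projectPoints(np.array([[q[0],-q[1],-q[2]]]),np.zeros(3),np.zeros(3),I['camera_matrix'],I['dist'])[0][0,0]
o=bot.get_obs();R=Ro.from_euler('xyz',o['tool_rot']).as_matrix()
for x in(-.03,-.01,.0,.01):
  for z in(-.026,.026):
    for y in (-.011,.011):
      print(x,z,y,((proj(o['tcp_pos']+R@np.array([x,y,z]))-[180,180]+.5)*5-.5).round(0))
print([((proj(np.array([.529,-.0731,z]))-180+.5)*5).round() for z in(0,.044,.088)])
print(R.round(2))
w=cv2.imread('pics/s4.png')
cv2.imwrite('pics/s4c.png',cv2.resize(w[170:420,200:420],None,fx=2.4,fy=2.4))
E
```

```text
-0.03 -0.026 -0.011 [238. 246.]
-0.03 -0.026 0.011 [259. 204.]
-0.03 0.026 -0.011 [361. 279.]
-0.03 0.026 0.011 [381. 237.]
-0.01 -0.026 -0.011 [242. 276.]
-0.01 -0.026 0.011 [262. 235.]
-0.01 0.026 -0.011 [364. 309.]
-0.01 0.026 0.011 [383. 267.]
0.0 -0.026 -0.011 [244. 291.]
0.0 -0.026 0.011 [264. 250.]
0.0 0.026 -0.011 [365. 324.]
0.0 0.026 0.011 [384. 282.]
0.01 -0.026 -0.011 [246. 305.]
0.01 -0.026 0.011 [266. 264.]
0.01 0.026 -0.011 [366. 338.]
0.01 0.026 0.011 [384. 296.]
[array([321., 347.]), array([314., 285.]), array([308., 218.])]
[[ 0.   -0.63  0.78]
 [-0.    0.78  0.63]
 [-1.   -0.    0.  ]]
```

View pics/s4c.png

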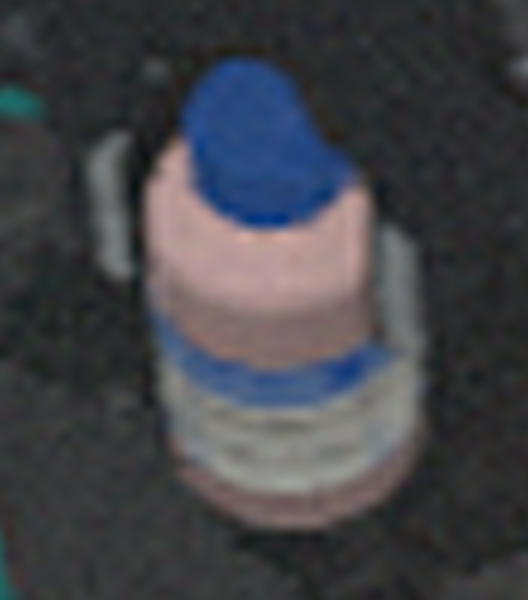

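The tips sit about 49 mm above the underside (the two views give 47–52 mm), so they are above the 44 mm limit. Lifting now.

{"op": "carry_out", "data": {"plan": [[[-1,0,0,0],[-3,0,0,0],[-6,0,0,0],[-9,0,0,0],[-12,0,0,0]]]}}

```text
time_s: 4.57
tcp_pos: [0.5282, -0.073, 0.1637]
tool_rot: [2.526, 1.57, -3.08]
ft_force: [0.5, 0.2, -1.1]
grip_width: 0.492
```

```bash
python3 - <<'E'
from h import *
o=bot.get_obs()
s=optics.camera('scene')[:,:,::-1];cv2.imwrite('pics/s5.png',s)
print(o['time_s'],o['tcp_pos'],o['ft_force'],o['grip_width'])
R=Ro.from_euler('xyz',o['tool_rot']).as_matrix();print((R.T@(np.array([.5035,.2118,.1625])-o['tcp_pos'])*100).round(2), (R.T@(np.array([.5035,.2118,.1625])-[.5288,-.0731,.1625])*100).round(2))
E
```

```text
4.5667 [ 0.52816327 -0.07302004  0.16366044] [ 0.4854937   0.24286384 -1.08237131] 0.49163656305447495
[ 0.12 23.73 15.94] [ 0.   23.78 15.9 ]
```

View pics/s5.png

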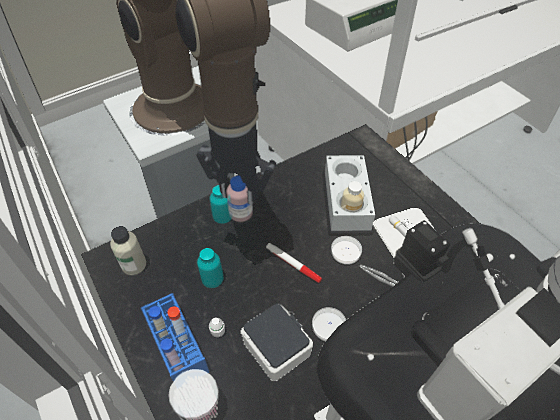

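The bottle hangs upright in the jaws at (239,200). I'll carry it over the well at a moderate pace.

{"op": "carry_out", "data": {"plan": [[[0,1.0,0.7,0],[0,3.0,2.0,0],[0,5.4,3.6,0],[0,7.8,5.2,0],[0,10.2,6.8,0]]]}}

```text
time_s: 5.03
tcp_pos: [0.5173, 0.0502, 0.1625]
tool_rot: [0.038, 1.571, 0.716]
ft_force: [0.4, 0.4, -2.0]
grip_width: 0.487
```

{"op": "carry_out", "data": {"plan": [[[0,2.4,1.6,0],[0,4.8,3.2,0],[0,7.2,4.8,0],[0,9.6,6.4,0],[0,11.6,7.8,0]]]}}

```text
time_s: 5.45
tcp_pos: [0.505, 0.1906, 0.1624]
tool_rot: [1.168, 1.57, 1.848]
ft_force: [0.2, 0.1, -2.0]
grip_width: 0.486
```

{"op": "carry_out", "data": {"plan": [[[0,1.4,0.9,0],[0,2.0,1.3,0],[0,2.0,1.3,0],[0,2.0,1.3,0],[0,2.0,1.3,0]]]}}

```text
time_s: 5.87
tcp_pos: [0.5036, 0.2102, 0.1622]
tool_rot: [-2.33, 1.57, -1.654]
ft_force: [0.1, 0.3, -1.6]
grip_width: 0.489
```

```bash
python3 - <<'E'
from h import *
o=bot.get_obs()
R=Ro.from_euler('xyz',o['tool_rot']).as_matrix();print(o['time_s'],o['tcp_pos'],o['ft_force'],o['grip_width'],(R.T@(np.array([.5035,.2118,.0625])-o['tcp_pos'])*100).round(2))
for n in('wrist','scene','top'):
  im=optics.camera(n)[:,:,::-1]
  if n=='scene': im=cv2.resize(im[90:250,270:430],None,fx=3.7,fy=3.7,interpolation=2)
  if n=='top': im=cv2.resize(im[110:250,110:300],None,fx=4,fy=4,interpolation=2)
  cv2.imwrite(f'pics/{n}6.png',im)
E
```

```text
5.8667 [0.50356799 0.21022066 0.16223897] [ 0.13081156  0.30816229 -1.63191615] 0.48931219313510843 [9.97 0.13 0.1 ]
```

View pics/wrist6.png

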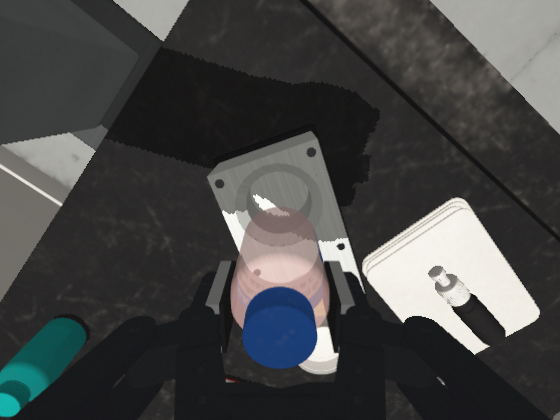

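View pics/scene6.png

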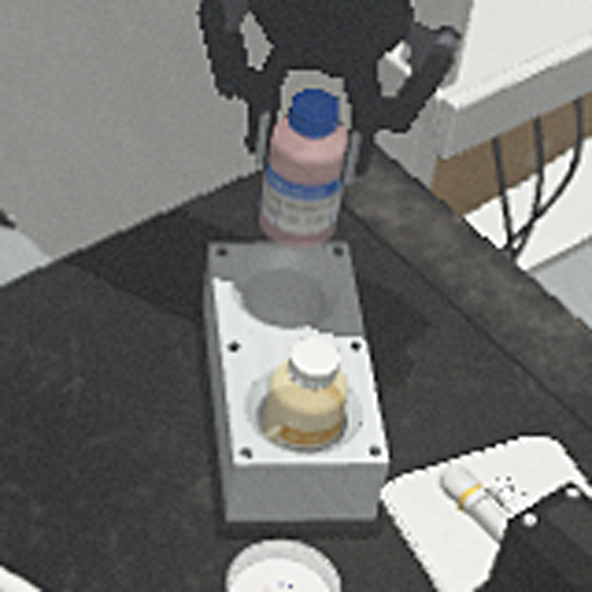

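View pics/top6.png

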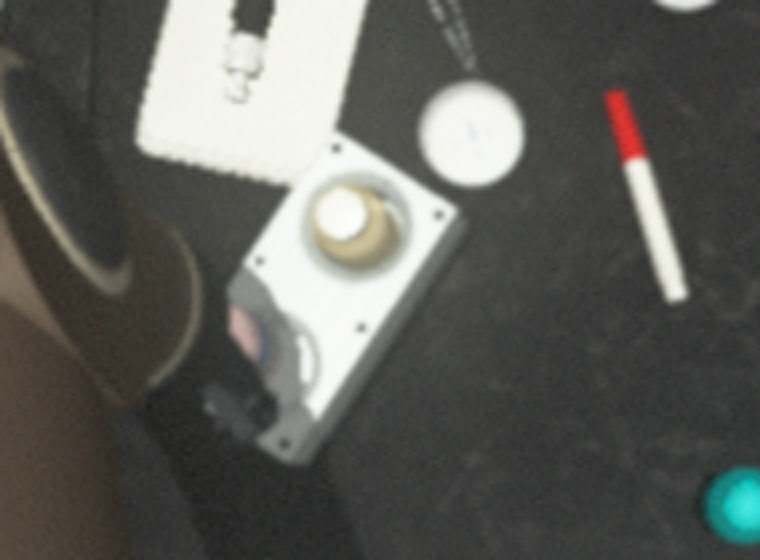

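```bash
python3 - <<'E'
from h import *
I=optics.camera_info('scene');T=np.linalg.inv(I['T'])
def proj(P):
    q=T[:3,:3]@P+T[:3,3];return cv2.projectPoints(np.array([[q[0],-q[1],-q[2]]]),np.zeros(3),np.zeros(3),I['camera_matrix'],I['dist'])[0][0,0]
o=bot.get_obs();b=.1622-.0425;x,y=o['tcp_pos'][:2]
for z in (0,.044,.088): print(((proj(np.array([x,y,b+z]))-[270,90]+.5)*3.7).round(1))
im=cv2.imread('pics/wrist6.png');h=cv2.cvtColor(im,cv2.COLOR_BGR2HSV);m=cv2.inRange(h,(105,150,40),(130,255,255));n,l,s,c=cv2.connectedComponentsWithStats(m)
for i in range(1,n):
  if s[i,4]>500: print(s[i],c[i],plane('wrist',c[i],b+.085,o))
E
```

```text
[295.  221.6]
[304.  163.8]
[313.4 102.1]
[ 242  287   75   82 4857] [279.15729874 328.34012765] [0.5022543 0.2114627 0.2047   ]
```

The bottle is upright and its cap lies at the predicted pixels. I'll lower to just above the well mouth with a small correction.

{"op": "carry_out", "data": {"plan": [[[1,0.1,0.1,0],[2.5,0.1,0.1,0],[4,0.1,0.1,0],[4.7,0.1,0.1,0],[4.7,0.1,0.1,0]]]}}

```text
time_s: 6.43
tcp_pos: [0.5023, 0.2126, 0.1132]
tool_rot: [2.973, 1.567, -2.632]
ft_force: [0.1, -0.4, -1.3]
grip_width: 0.485
```

```bash
python3 - <<'E'
from h import *
o=bot.get_obs()
R=Ro.from_euler('xyz',o['tool_rot']).as_matrix();print(o['time_s'],o['tcp_pos'],o['ft_force'],o['grip_width'],(R.T@(np.array([.5035,.2118,.0625])-o['tcp_pos'])*100).round(2))
for n in('wrist','scene'):
  im=optics.camera(n)[:,:,::-1]
  if n=='scene': im=cv2.resize(im[110:240,300:400],None,fx=4.5,fy=4.5,interpolation=2)
  cv2.imwrite(f'pics/{n}7.png',im)
E
```

```text
6.4333 [0.5022647  0.21262925 0.11318698] [ 0.09213896 -0.4189103  -1.26860097] 0.48523546694732583 [ 5.07 -0.15  0.06]
```

View pics/wrist7.png

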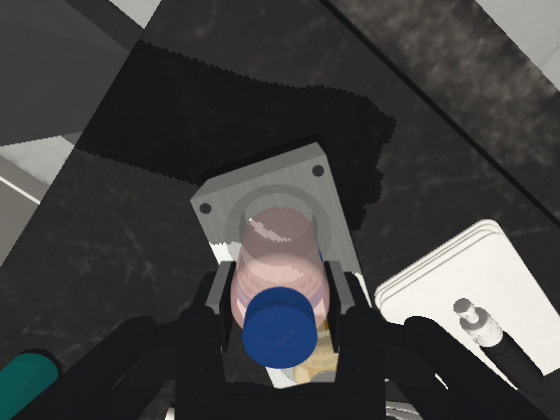

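View pics/scene7.png

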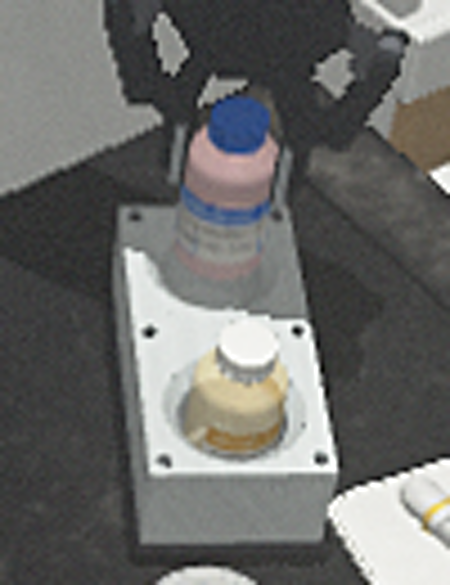

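The bottle is centred over the mouth in both views. I'll lower slowly and watch the force.

{"op": "carry_out", "data": {"plan": [[[0.5,-0.05,0,0],[1.0,-0.05,0,0],[1.5,-0.05,0,0],[2.0,-0.05,0,0],[2.2,-0.05,0,0]]]}}

```text
time_s: 6.95
tcp_pos: [0.5034, 0.213, 0.0925]
tool_rot: [2.915, 1.57, -2.69]
ft_force: [0.1, -0.0, -0.9]
grip_width: 0.492
```

{"op": "carry_out", "data": {"plan": [[[0.5,-0.05,0,0],[1.0,-0.05,0,0],[1.5,-0.05,0,0],[2.0,-0.05,0,0],[2.2,-0.05,0,0]]]}}

```text
time_s: 7.37
tcp_pos: [0.5037, 0.2125, 0.0703]
tool_rot: [2.94, 1.57, -2.665]
ft_force: [-0.3, 0.2, -1.3]
grip_width: 0.486
```

Free so far, with the underside about 8 mm above the floor. Lowering gently to contact.

{"op": "carry_out", "data": {"plan": [[[0.15,0,0,0],[0.3,0,0,0],[0.45,0,0,0],[0.55,0,0,0],[0.55,0,0,0]]]}}

```text
time_s: 7.78
tcp_pos: [0.5041, 0.2127, 0.0657]
tool_rot: [1.586, 1.571, 2.264]
ft_force: [0.3, -0.2, -1.8]
grip_width: 0.485
```

{"op": "carry_out", "data": {"plan": [[[0.1,0,0,0],[0.15,0,0,0],[0.2,0,0,0],[0.25,0,0,0],[0.25,0,0,0]]]}}

```text
time_s: 8.2
tcp_pos: [0.504, 0.2127, 0.0632]
tool_rot: [2.794, 1.571, -2.811]
ft_force: [0.5, 0.6, -1.8]
grip_width: 0.489
```

{"op": "carry_out", "data": {"plan": [[[0.05,0,0,0],[0.1,0,0,0],[0.15,0,0,0],[0.15,0,0,0],[0.15,0,0,0]]]}}

```text
time_s: 8.62
tcp_pos: [0.5042, 0.2127, 0.0626]
tool_rot: [-0.075, 1.57, 0.603]
ft_force: [-1.9, -0.9, 5.7]
grip_width: 0.488
```

```bash
python3 - <<'E'
from h import *
o=bot.get_obs();print(o['time_s'],o['tcp_pos'],o['ft_force'],o['torque'],o['grip_width'])
for n in('wrist','scene'):
  im=optics.camera(n)[:,:,::-1]
  if n=='scene': im=cv2.resize(im[110:240,300:400],None,fx=4.5,fy=4.5,interpolation=2)
  cv2.imwrite(f'pics/{n}8.png',im)
E
```

```text
8.6167 [0.50420053 0.2127295  0.06256655] [-1.88681774 -0.88976458  5.72953401] [-0.28166405  0.55780717  0.04147358] 0.4875349841759337
```

View pics/scene8.png

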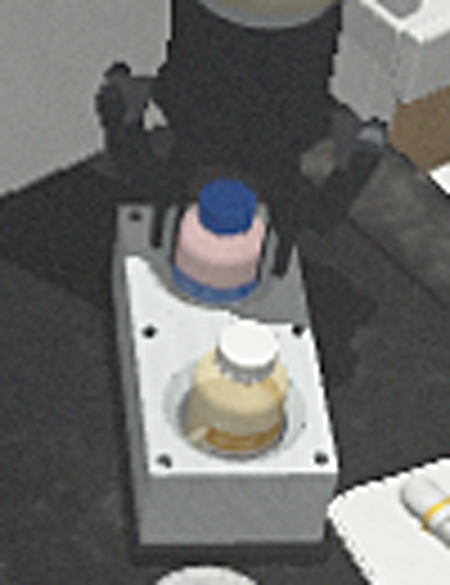

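View pics/wrist8.png

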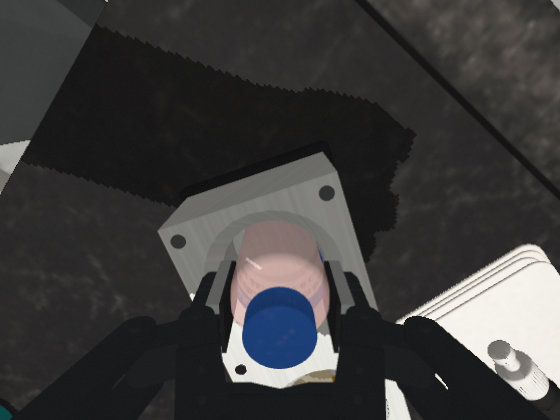

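The force rose to about 7.5 N at TCP z = 0.0626, exactly the expected floor height, so the bottle is seated. The scene crop shows it upright and half sunk (cap (228,205)). Releasing.

{"op": "carry_out", "data": {"plan": [[[0,0,0,0],[0,0,0,0],[0,0,0,0],[0,0,0,0],[0,0,0,0]]], "fingers": 0.85}}

```text
time_s: 9.13
tcp_pos: [0.504, 0.2127, 0.0617]
tool_rot: [2.327, 1.571, 3.005]
ft_force: [-0.3, 0.5, -0.2]
grip_width: 0.849
```

```bash
python3 - <<'E'
from h import *
o=bot.get_obs();print(o['time_s'],o['tcp_pos'],o['ft_force'],o['grip_width'])
cv2.imwrite('pics/wrist9.png',optics.camera('wrist')[:,:,::-1])
E
```

```text
9.1333 [0.50404747 0.21274623 0.06170001] [-0.27045403  0.49795058 -0.23530822] 0.8485659611602954
```

View pics/wrist9.png

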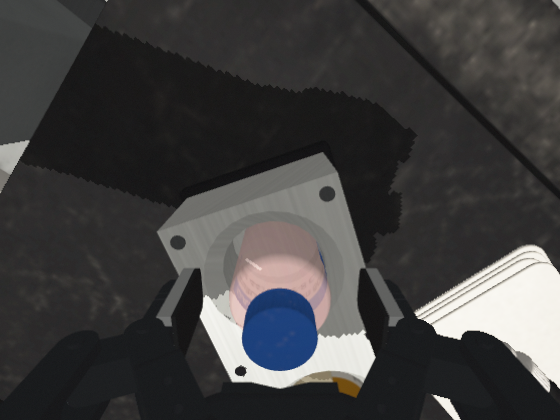

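The pads are clear on both sides and the bottle (cap (280,329)) did not move. Retreating straight up.

{"op": "carry_out", "data": {"plan": [[[-1,0,0,0],[-3,0,0,0],[-6,0,0,0],[-9,0,0,0],[-12,0,0,0]]]}}

```text
time_s: 9.6
tcp_pos: [0.5039, 0.2125, 0.1838]
tool_rot: [-2.56, 1.571, -1.882]
ft_force: [0.4, 0.4, -0.5]
grip_width: 0.847
```

{"op": "carry_out", "data": {"plan": [[[-2,0,0,0],[-4,0,0,0],[-5,0,0,0],[-5,0,0,0],[-5,0,0,0]]]}}

```text
time_s: 10.02
tcp_pos: [0.504, 0.2127, 0.2318]
tool_rot: [-0.013, 1.57, 0.665]
ft_force: [-0.4, 0.2, -0.5]
grip_width: 0.85
```

```bash
python3 - <<'E'
from h import *
o=bot.get_obs();im=optics.camera('wrist')
print(o['time_s'],o['tcp_pos'],o['ft_force'])
cv2.imwrite('pics/w10.png',im[:,:,::-1]);s=optics.camera('scene');cv2.imwrite('pics/s10.png',s[:,:,::-1])
for n,i in(('wrist',im),('scene',s)):
  h=cv2.cvtColor(i,cv2.COLOR_RGB2HSV);m=cv2.inRange(h,(105,140,40),(130,255,255));N,l,st,c=cv2.connectedComponentsWithStats(m)
  for k in range(1,N):
    if st[k,4]>60: print(n,st[k],c[k],plane(n,c[k],.103,o))
E
```

```text
10.0167 [0.50397762 0.21272471 0.231812  ] [-0.40606084  0.24018996 -0.48002325]
wrist [265 181  31  32 795] [279.70188679 196.56226415] [0.50434118 0.21187654 0.103     ]
scene [345 151  12  11 107] [350.13084112 155.81308411] [0.50764077 0.21242556 0.103     ]
scene [ 141  293   64   83 1602] [171.89138577 334.53870162] [ 0.676902   -0.28646848  0.103     ]
```

View pics/s10.png

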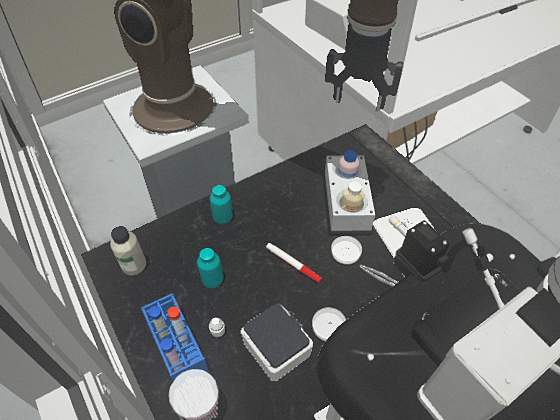

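View pics/w10.png

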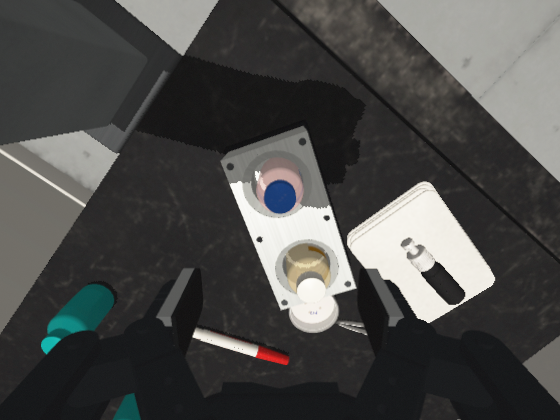

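The pink bottle is seated upright in the well: cap at scene (350,156) and wrist (280,197), within about 1–4 mm of the well's middle. The oil bottle and amber bottle have not moved. Handing in.

```bash
python3 - <<'E'
from station import order
print(order.hand_in())
E
```

```text
the job is handed in; nothing more can be done
None
```

The pink bottle is standing upright in the empty well, and I've handed the job in at about 10 s of the 35 s allowed. No verdict was reported.

- **Grip and lowering:** I held the bottle high on its wall, with the fingertips about 49 mm above the underside. It went down until it touched the floor at the expected height (TCP z 0.0626 m), with about 7.5 N of contact force. I released it there and backed straight up.
- **Position:** After the release the wrist camera puts the cap within about 1 mm of the well's middle and the scene camera about 4 mm. The scene figure is biased because its colour patch includes the side of the cap.
- **Other bottles:** By eye in the last scene picture, the oil, amber and turquoise bottles stand where they were; I did not re-measure their positions. The gripper is clear of everything.
- **Checks that disagreed:** My first rough reading of the scene view put the fingertips at about 28 mm, too low. Projecting them properly in both the wrist and scene views gave 47–52 mm, and the lowering went freely.

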